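# Seal the biscotti pan

## Robot

A 6-joint arm with a two-finger parallel gripper is mounted at the origin on the work surface. World frame = base frame: x ahead of the robot, y to its left, z up, the work surface at z = 0. Lengths are in m, angles in rad, forces in N, time in s.
With the tool pointing down it reaches from about 0.275 to 0.875 m from the base axis. Payload 12.5 kg.
Tool frame: the origin (TCP) lies at the very end of the fingers, on their centre line; the grasp point (between the pads) lies 19 mm behind it (grip_point_offset is the distance from the TCP to the grasp point, in m); z points along the fingers, y is the line along which they close (so a half turn about z gives the same grasp; the last joint's range is limited). The gripper opens to 85 mm and grips with 20 to 120 N. Pads are 22 mm wide; open, the fingers measure 114 mm over their backs; the gripper's body (76 mm by 85 mm) begins 54 mm behind the grasp point. The pads swing forward as they close: fully open they stand 13 mm farther back than shut.
Start: joints at [-1.243, 0.351, 1.652, -0, 1.139, -0.085], TCP at [0.221, -0.504, 0.231] pointing down, gripper open.
Joint ranges: [-2.75, 2.75], [-0.79, 2.1], [0.01, 2.65], [-1.57, 4.71], [0.07, 3.14], [-2.87, 2.87]. Speed limits (rad/s): [2.22, 2.22, 2.79, 3.14, 3.14, 3.14].

## Interface

Orientations are given as a unit quaternion [w, x, y, z].
In Python, from station import * gives the robot as it stands.
- The arm moves only by the tool move_arm, never from a script. Its argument "motion" is one flat list of numbers, 5 for each row, row after row: the closure, from -1 (fully open) to 1 (shut), then the shift along the world's x, y, z in cm, then the turn about the world's z in degrees. A call has 1 to 10 rows; each row shifts and turns the commanded pose from where the row before left it; what a row does not reach is not made up. A row lasts 1/10 s, in which the tool goes at most 50 mm and 8.59 degrees, less where a joint would pass 70% of its speed; a pose out of reach is approached as far as the arm can. A call with a gripper value outside its range is refused whole. The fingers move at their own pace and stop on an object; the grip force is fixed at half the most. Time passes only in rows, so rows that do not move let the fingers close. It gives the time, the measured TCP pose, the force and the opening at its end, in the units of the state.
- get_obs(): the state, without advancing time (a new reading comes with each control period).
- grab_frame(name): name is "scene" or "top" or "wrist"; returns the picture (400x640x3 uint8, red, green, blue); there is no depth.
- calibration(name): a dict with "intrinsics" (3x3 intrinsics, pixels), "k1" (the pictures are not rectified: a ray, as slopes to the right and down, at radius r is drawn at 1 + k1 r^2 times it, then the intrinsics apply), "cam_to_world" (4x4, takes a point from camera to world coordinates). Camera axes: x right, y down, z forward; pixel columns grow to the right and rows downward; lengths in m; the calibration is good to about 2 mm. A picture is of the moment at which its call begins: read the wrist's pose just before it. calibration takes no time and is no camera call; for the wrist camera it gives the pose at the moment of the call.
- close_job(): hands the job in, once; it reports no verdict.
The state is a dict: "t": time; "qpos": joint angles; "joint_vel": joint speeds; "effort": joint torques, N m; "ee_pos": TCP position; "tool_rot": TCP orientation; "ft_force": force on the tool from outside, world axes, zero at the start; "wrist_torque": the same for the moment, N m; "width": finger opening in m.
Only numpy, scipy, OpenCV 4.12 (cv2) and the standard library are available. Lean on these libraries where they do the work, as an engineer would, in place of code of your own. Each camera call takes 0.05 s, during which the arm holds its last target. There are 200 camera calls.

## Task

Put the steel lid on the open pan of biscotti so that it is airtight for the night: set the lid squarely on the pan's rubber seal, then press down around its edge, point by point, until it is fully home all the way round. Press slowly and firmly but never force or jolt it (one spot gives at about 20 newtons; stay well under 60), and leave the other things on the counter where they are.

Things in the scene. Friction and masses are not known exactly. Their poses are not given: they have to be found in the camera images.
- lid_grip (a point): Centre of the lid's straight black bar handle, which runs along the lid's length (x) over its middle: 84 mm long, 12 mm wide (y), 14 mm high, on two posts. This point is 27 mm above the flange's top face, 32 mm above the flange's underside, 46 mm above the counter at the start, and 7 mm below the bar's top. z up.
- lid: Loose stainless lid, 0.3 to 0.4 kg, rigid: flat flange 180 mm (x) by 112 mm (y), 5 mm thick; under it a stepped plug (144 x 76 mm, then 137 x 69 mm, 14 mm deep in all), on which it stands right way up on the counter. Origin: centre of the flange's underside, 32 mm below lid_grip. Either way round fits the pan.
- pan_rim (a point): Centre of the pan's mouth (150 x 82 mm), level with its flat steel rim; x along its length, z up. Laid on, the lid rests on the seal 5 to 7 mm too high. Fully home, the flange's underside lies on the steel rim and stops dead there, its top face 5 mm above this point. Pressing one corner may lift the far one; go round about twice.
- pan: Stainless pan of biscotti, fixed to the counter: rim 176 mm (x) by 108 mm (y), 75 mm high; origin under it on the counter. On the rim's centre line a black rubber seal in 8 sections (corners and side middles) stands 5 to 7 mm proud; each yields at 7 to 9 N and stays where pushed: one spot of the lid takes 10 to 20 N, the whole lid at once over 60 N.
- lid_corner0 (a point): Point on the top face of the lid's flange near its corner at -x, -y of the lid (76 mm and 44 mm from its middle, on the flange's top, 27 mm below lid_grip's height): a good place to press.
- lid_corner1 (a point): Point on the top face of the lid's flange near its corner at +x, -y of the lid (76 mm and 44 mm from its middle, on the flange's top, 27 mm below lid_grip's height): a good place to press.
- lid_corner2 (a point): Point on the top face of the lid's flange near its corner at +x, +y of the lid (76 mm and 44 mm from its middle, on the flange's top, 27 mm below lid_grip's height): a good place to press.
- lid_corner3 (a point): Point on the top face of the lid's flange near its corner at -x, +y of the lid (76 mm and 44 mm from its middle, on the flange's top, 27 mm below lid_grip's height): a good place to press.
- shaker: Bystander to leave alone: glass shaker jar, 38 mm across and 85 mm tall, standing between or near the pan and the lid; origin at the centre of its foot.
- mug: Bystander to leave alone: white cup, 90 mm across and 115 mm tall; origin at the centre of its foot.
- copper_pot: Bystander to leave alone: small copper pot with a long handle, 92 mm across, 40 mm high; origin at the centre of its foot.
- dark_pot: Bystander to leave alone: small dark steel pot with a long handle, 92 mm across, 40 mm high; origin at the centre of its foot.
- pump_bottle: Bystander to leave alone: clear bottle with a blue cap, 64 mm across, 150 mm tall, at the left side; origin at the centre of its foot.
Mind the look-alikes: they are no part of the job. Leave any yellow look-alike of the lid alone. What is shaped like the pan but yellow is not meant.

How it is judged:
By the outcome, as a careful person would: the job done as asked, in the order asked, and still so for the second after the job is handed in, with the robot touching nothing.
It also fails if it takes over 72 s, if anything falls off the work surface, if the arm or the gripper's body presses on something with over 40 N, if the wrist force passes 120 N, or if a joint passes its speed limit or range.

## Working session

There is one attempt and no reset: what is moved stays moved. The work goes in short steps, Python scripts to look and compute and a tool call to move; the robot and the scene stay as the last step left them, time stands still between calls to the robot, and variables do not carry over. Pictures are saved under pics/ and viewed, on a budget of 10 in all, crops included, one or two more only if the job needs it, and the job is handed in when it is done.

Besides the shell and the picture viewer there is one more tool, called after "Request:" as name(argument=value, ...) on one line, values as JSON. move_arm: Moves the arm, as the interface text tells. Its arguments: {"type":"object","properties":{"motion":{"type":"array"}},"required":["motion"]}

```bash
mkdir -p pics; cat > h.py <<'E'
from station import *
import numpy as np, cv2
def save(name,fn,crop=None,scale=1):
    im=grab_frame(name); np.save('pics/'+fn+'.npy',im)
    return im
def ray(cal,uv):
    K=np.array(cal["intrinsics"]);T=np.array(cal["cam_to_world"])
    d=np.array([cal["k1"],0,0,0],float)
    n=cv2.undistortPoints(np.array(uv,float).reshape(-1,1,2),K,d).reshape(-1,2)
    r=np.c_[n,np.ones(len(n))]@T[:3,:3].T
    return T[:3,3],r
def onplane(cal,uv,z):
    o,r=ray(cal,uv); s=(z-o[2])/r[:,2]
    return o+r*s[:,None]
def proj(cal,P):
    K=np.array(cal["intrinsics"]);T=np.linalg.inv(np.array(cal["cam_to_world"]))
    d=np.array([cal["k1"],0,0,0],float)
    return cv2.projectPoints(np.array(P,float).reshape(-1,1,3),cv2.Rodrigues(T[:3,:3])[0],T[:3,3],K,d)[0].reshape(-1,2)
E
python3 - <<'E'
from h import *
a=save("top","top0");b=save("scene","scene0")
cv2.imwrite("pics/top0.png",a[:,:,::-1]);cv2.imwrite("pics/scene0.png",b[:,:,::-1])
for n in("top","scene","wrist"):
    c=calibration(n);print(n,np.round(c["intrinsics"],1).tolist(),c["k1"],np.round(c["cam_to_world"],3).tolist())
print(get_obs())
E
```

```text
top [[516.0, 0.0, 325.1], [0.0, 516.0, 200.1], [0.0, 0.0, 1.0]] 0.0011211027700466609 [[0.008, -0.993, 0.119, 0.318], [-1.0, -0.01, -0.011, 0.092], [0.012, -0.119, -0.993, 1.693], [0.0, 0.0, 0.0, 1.0]]
scene [[379.1, 0.0, 322.4], [0.0, 379.1, 197.0], [0.0, 0.0, 1.0]] 0.008881134920844662 [[0.663, 0.518, -0.541, 1.028], [0.748, -0.438, 0.498, -0.379], [0.021, -0.735, -0.678, 0.704], [0.0, 0.0, 0.0, 1.0]]
wrist [[334.6, 0.0, 317.8], [0.0, 334.6, 203.3], [0.0, 0.0, 1.0]] -0.06059960480894858 [[0.401, -0.878, -0.26, 0.286], [-0.916, -0.385, -0.112, -0.476], [-0.001, 0.283, -0.959, 0.372], [0.0, 0.0, 0.0, 1.0]]
{'t': 0.1, 'qpos': array([-1.24260208e+00,  3.51182097e-01,  1.65234732e+00,  1.85552029e-05,
        1.13913507e+00, -8.46002247e-02]), 'joint_vel': array([-2.09606711e-03, -2.38565874e-03,  1.52917802e-04, -3.67082774e-05,
        1.45772941e-03, -1.34253289e-04]), 'effort': array([ 1.17467211e-03, -5.06833827e+01, -2.91875696e+01, -2.70695449e-05,
        2.69990596e-03,  4.24713107e-05]), 'ee_pos': array([ 0.22057392, -0.50350393,  0.23081726]), 'tool_rot': array([-5.32970030e-04,  9.78776253e-01,  2.04931108e-01, -5.67496845e-05]), 'ft_force': array([ 0.17446949, -0.35262473, -0.05802525]), 'wrist_torque': array([ 0.06316831,  0.0283769 , -0.04249605]), 'width': 0.08549649507823842}
```

View pics/top0.png

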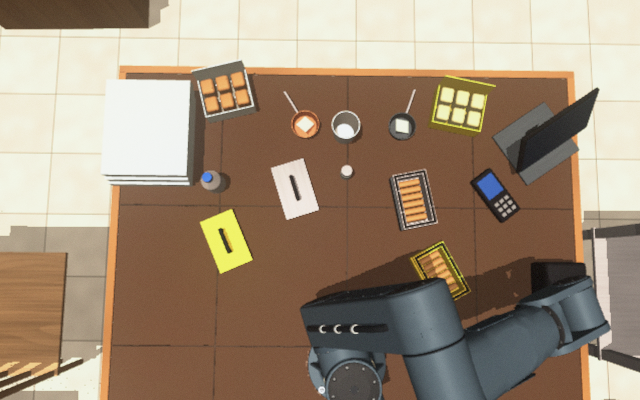

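View pics/scene0.png

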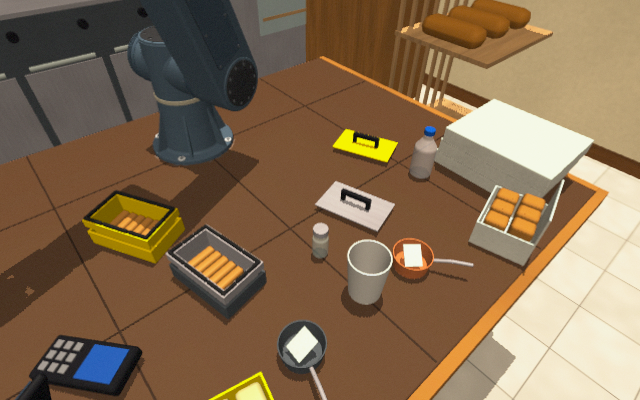

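Top picture: the steel lid is at (295,188), with a yellow look-alike at (226,240). The steel biscotti pan is at (414,200), with a yellow pan at (440,270), a bun tray at (226,90) and a yellow tray at (462,105). I choose the steel lid and steel pan. The shaker at (347,171) stands between them, and the mug is at (346,127).

```bash
python3 - <<'E'
from h import *
im=np.load('pics/top0.npy');c=calibration("top")
hsv=cv2.cvtColor(im,cv2.COLOR_RGB2HSV)
def rect(m,z,lab):
    cs,_=cv2.findContours(m.astype(np.uint8),cv2.RETR_EXTERNAL,cv2.CHAIN_APPROX_NONE)
    k=max(cs,key=cv2.contourArea).reshape(-1,2)
    P=onplane(c,k,z)[:,:2]
    r=cv2.minAreaRect((P*1000).astype(np.float32))
    b=cv2.boxPoints(r);e=b[1]-b[0];f=b[2]-b[1];e=e if np.linalg.norm(e)>np.linalg.norm(f) else f
    print(lab,np.round(r[0],1),np.round(r[1],1),"long axis deg",round(float(np.degrees(np.arctan2(e[1],e[0])))%180,1))
w=np.zeros(im.shape[:2],bool)
l=w.copy();l[150:225,262:325]=1
rect(l&(hsv[...,2]>110)&(hsv[...,1]<90),.019,"lid")
h=w.copy();h[165:210,280:312]=1
rect(h&(hsv[...,2]<75)&(hsv[...,1]<130),.053,"handle")
p=w.copy();p[160:236,384:445]=1
cv2.imwrite('pics/s.png',cv2.resize(im[150:240,255:450,::-1],None,fx=4,fy=4,interpolation=cv2.INTER_CUBIC))
m=p&(hsv[...,1]<70)
rect(m,.075,"pan")
for n,u,z in(("shaker",(347,171),.085),("mug",(346,121),.115)): print(n,onplane(c,[u],z).round(3))
E
```

```text
lid [557.4 174.6] [182.7 114.8] long axis deg 17.9
handle [555.5 173.1] [78.9  7.8] long axis deg 17.8
pan [ 518.8 -203.5] [179.2 121.6] long axis deg 11.7
shaker [[0.605 0.006 0.085]]
mug [[0.759 0.011 0.115]]
```

View pics/s.png

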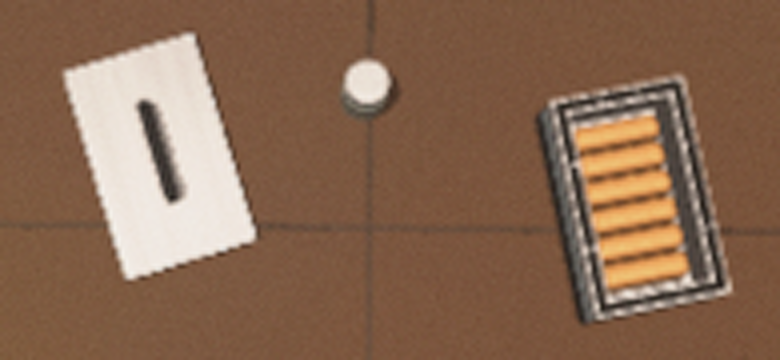

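The crop confirms the plain steel lid with its black bar handle, and the open steel biscotti pan with its black seal. I'll go over the pan for a wrist look on the way to the lid.

Request:
move_arm(motion=[-1,2.5,2.8,0.7,-0.6,-1,2.5,2.8,0.7,-0.6,-1,2.5,2.8,0.7,-0.6,-1,2.5,2.8,0.7,-0.6,-1,2.5,2.8,0.7,-0.6,-1,2.5,2.8,0.7,-0.6,-1,2.5,2.8,0.7,-0.6,-1,2.5,2.8,0.7,-0.6,-1,2.5,2.8,0.7,-0.6,-1,2.5,2.8,0.7,-0.6])

```text
t: 1.1
ee_pos: [0.4714, -0.2224, 0.3014]
tool_rot: [-0.0, 0.988, 0.153, -0.0]
ft_force: [0.5, -0.5, -0.1]
width: 0.0855
```

Request:
move_arm(motion=[-1,0,0,0,0,-1,0,0,0,0])

```text
t: 1.3
ee_pos: [0.4707, -0.2233, 0.301]
tool_rot: [-0.0, 0.988, 0.154, -0.0]
ft_force: [0.2, -0.5, -0.2]
width: 0.0853
```

```bash
python3 - <<'E'
from h import *
import pickle
c=calibration("wrist");im=save("wrist","w1");pickle.dump(c,open("pics/w1.pkl","wb"))
cv2.imwrite('pics/w1.png',im[:,:,::-1]); print(get_obs()["ee_pos"])
E
```

```text
[ 0.4702662  -0.22389933  0.30085426]
```

View pics/w1.png

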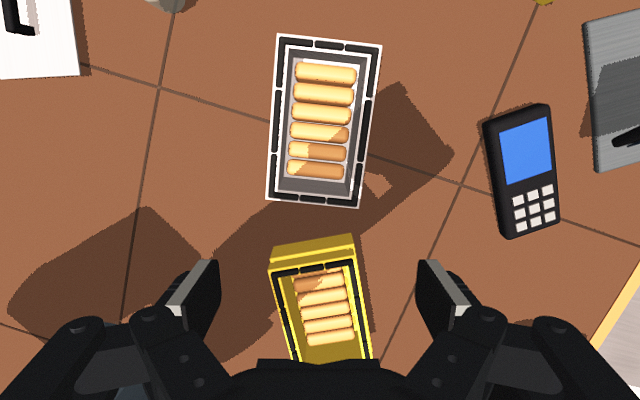

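The pan is well in view, with its rim corners at about (277,34), (382,45), (360,208) and (265,199).

```bash
python3 - <<'E'
from h import *
import pickle
im=np.load('pics/w1.npy');c=pickle.load(open('pics/w1.pkl','rb'))
hsv=cv2.cvtColor(im,cv2.COLOR_RGB2HSV)
w=np.zeros(im.shape[:2],bool);w[25:218,255:392]=1
for th in(60,90):
    m=w&(hsv[...,1]<th)&(hsv[...,2]>100)
    m=cv2.morphologyEx(m.astype(np.uint8),cv2.MORPH_OPEN,np.ones((2,2)))
    cs,_=cv2.findContours(m,cv2.RETR_EXTERNAL,cv2.CHAIN_APPROX_NONE)
    k=max(cs,key=cv2.contourArea).reshape(-1,2)
    r=cv2.minAreaRect((onplane(c,k,.075)[:,:2]*1000).astype(np.float32));print(r)
P=onplane(c,[(277,34),(382,45),(360,208),(265,199)],.075);print(P.round(4),P.mean(0))
for a,b in((3,0),(2,1),(3,2),(0,1)): d=P[b]-P[a];print(np.linalg.norm(d).round(4),np.degrees(np.arctan2(d[1],d[0])).round(2))
# lid predicted for wrist camera when over the lid
E
```

```text
((518.3211669921875, -212.33047485351562), (176.07472229003906, 108.52479553222656), 11.657683372497559)
((518.3523559570312, -212.40631103515625), (176.55499267578125, 109.17425537109375), 11.736786842346191)
[[ 0.5929 -0.1416  0.075 ]
 [ 0.6156 -0.2462  0.075 ]
 [ 0.4451 -0.2831  0.075 ]
 [ 0.4222 -0.1762  0.075 ]] [ 0.51895932 -0.21178573  0.075     ]
0.1742 11.47
0.1745 12.21
0.1093 -77.88
0.1071 -77.75
```

Request:
move_arm(motion=[-1,0.3,3.5,-0.5,0,-1,0.3,3.5,-0.5,0,-1,0.3,3.5,-0.5,0,-1,0.3,3.5,-0.5,0,-1,0.3,3.5,-0.5,0,-1,0.3,3.5,-0.5,0,-1,0.3,3.5,-0.5,0,-1,0.3,3.5,-0.5,0,-1,0.3,3.5,-0.5,0,-1,0.3,3.5,-0.5,0])

```text
t: 2.35
ee_pos: [0.5005, 0.1263, 0.2509]
tool_rot: [0.0, 0.988, 0.153, -0.0]
ft_force: [1.4, 0.3, 0.7]
width: 0.0851
```

Request:
move_arm(motion=[-1,0.7,2.3,-0.5,0,-1,0.7,2.2,-0.5,0,-1,0,0,0,0,-1,0,0,0,0])

```text
t: 2.75
ee_pos: [0.5145, 0.1702, 0.2409]
tool_rot: [0.0, 0.988, 0.153, -0.001]
ft_force: [0.2, 0.1, 0.1]
width: 0.0855
```

```bash
python3 - <<'E'
from h import *
import pickle
c=calibration("wrist");im=save("wrist","w2");pickle.dump(c,open("pics/w2.pkl","wb"))
cv2.imwrite('pics/w2.png',im[:,:,::-1]); print(get_obs()["ee_pos"])
E
```

```text
[0.51454458 0.16995112 0.241135  ]
```

View pics/w2.png

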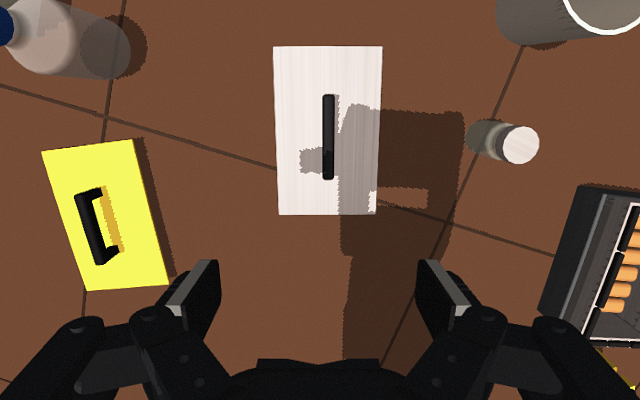

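The lid's corners are at about (273,46), (383,46), (377,214) and (279,214), and the bar runs from (328,95) to (328,179). The top camera was about 8 mm off on the pan because its side wall was in the mask.

```bash
python3 - <<'E'
from h import *
import pickle
im=np.load('pics/w2.npy');c=pickle.load(open('pics/w2.pkl','rb'))
P=onplane(c,[(273,46),(383,46),(377,215),(278.5,215)],.019);print(P.mean(0).round(4))
for a,b in((3,0),(2,1),(3,2),(0,1)): d=P[b]-P[a];print(np.linalg.norm(d).round(4),np.degrees(np.arctan2(d[1],d[0])).round(2))
g=cv2.cvtColor(im,cv2.COLOR_RGB2GRAY);w=np.zeros(g.shape,np.uint8);w[80:195,318:338]=1
m=((g<60)&(w>0)).astype(np.uint8);ys,xs=np.nonzero(m)
print(xs.min(),xs.max(),ys.min(),ys.max())
cs,_=cv2.findContours(m,cv2.RETR_EXTERNAL,cv2.CHAIN_APPROX_NONE);k=max(cs,key=cv2.contourArea).reshape(-1,2)
print(cv2.minAreaRect((onplane(c,k,.053)[:,:2]*1000).astype(np.float32)))
o=get_obs();q=o["tool_rot"];print(o["ee_pos"],np.degrees(2*np.arctan2(q[2],q[1])))
E
```

```text
[0.5559 0.1712 0.019 ]
0.179 17.66
0.1792 18.31
0.1128 -72.38
0.1107 -72.28
323 334 94 179
((556.453857421875, 171.95448303222656), (81.76075744628906, 10.49556827545166), 17.85133934020996)
[0.51454458 0.16995112 0.241135  ] 17.59585946581237
```

Request:
move_arm(motion=[-1,1.0,0.1,-3,0.2,-1,1.0,0,-3,0,-1,1.0,0,-3,0,-1,1.0,0,-3,0,-1,0.2,0,-3,0,-1,0,0,-2,0,-1,0,0,-1.5,0,-1,0,0,-1.5,0,-1,0,0,-1.0,0,-1,0,0,-0.3,0])

```text
t: 3.8
ee_pos: [0.5564, 0.1719, 0.0276]
tool_rot: [0.0, 0.988, 0.155, -0.0]
ft_force: [0.5, 0.5, -0.3]
width: 0.0858
```

Request:
move_arm(motion=[1,0,0,0,0,1,0,0,0,0,1,0,0,0,0,1,0,0,0,0,1,0,0,0,0,1,0,0,0,0,1,0,0,0,0,1,0,0,0,0])

```text
t: 4.6
ee_pos: [0.5568, 0.1723, 0.0286]
tool_rot: [-0.0, 0.988, 0.155, 0.0]
ft_force: [-0.8, 0.9, 5.3]
width: 0.0109
```

Request:
move_arm(motion=[1,0,0,0.5,0,1,0,0,1,0,1,0,0,2,0,1,0,0,2,0,1,0,0,2,0,1,0,0,2,0,1,0,0,2,0,1,0,0,2,0,1,0,0,1,0,1,0,0,0.5,0])

```text
t: 5.6
ee_pos: [0.5568, 0.1722, 0.1792]
tool_rot: [-0.0, 0.988, 0.155, 0.0]
ft_force: [0.7, 0.3, -4.3]
width: 0.0108
```

```bash
python3 - <<'E'
from h import *
b=save("wrist","w3");cv2.imwrite('pics/w3.png',b[:,:,::-1])
o=get_obs();print(o['ee_pos'],o['ft_force'],o['wrist_torque'],o['width'])
E
```

```text
[0.55680974 0.1722346  0.17928128] [ 0.54921135  0.6534266  -2.81630186] [-0.00423282 -0.01817267  0.03909973] 0.011065124592820387
```

View pics/w3.png

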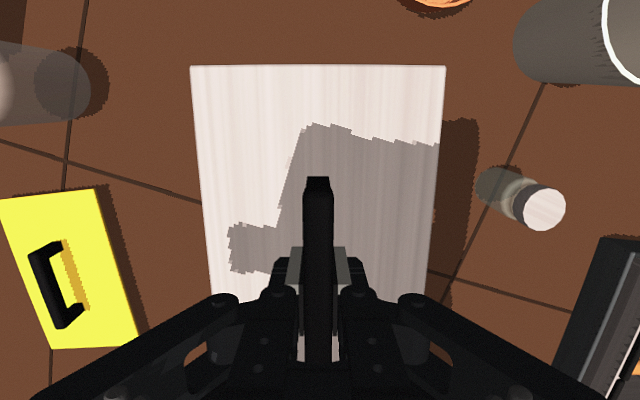

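The lid is held level and squarely, with its far corners at (191,67) and (446,66). I'll work out its offset in the grip.

```bash
python3 - <<'E'
from h import *
c=calibration("wrist");o=get_obs();q=o["tool_rot"];print(np.degrees(2*np.arctan2(q[2],q[1])))
for z in(.1685,.1715):
    P=onplane(c,[(190.5,66.5),(446.5,66)],z);d=P[1]-P[0];L=np.linalg.norm(d);u=np.array([-d[1],d[0],0])/L
    ctr=P.mean(0)-.09*u;print(z,L.round(4),np.degrees(np.arctan2(u[1],u[0])).round(2),ctr.round(4),(ctr-o["ee_pos"]).round(4))
E
```

```text
17.849472444300513
0.1685 0.1101 17.96 [0.5553 0.1705 0.1685] [-0.0015 -0.0018 -0.0108]
0.1715 0.108 17.96 [0.555  0.1704 0.1715] [-0.0018 -0.0019 -0.0078]
```

Request:
move_arm(motion=[1,-0.1,-1,0,0,1,-0.2,-2,0,-0.6,1,-0.3,-3,0,-0.7,1,-0.3,-3,0,-0.7,1,-0.3,-3,0,-0.7,1,-0.3,-3,0,-0.7,1,-0.3,-3,0,-0.7,1,-0.3,-3,0,-0.7,1,-0.3,-3,0,-0.7,1,-0.3,-3,0,-0.7])

```text
t: 6.65
ee_pos: [0.5286, -0.0994, 0.1772]
tool_rot: [-0.0, 0.995, 0.101, -0.001]
ft_force: [0.8, 0.3, -3.0]
width: 0.0108
```

Request:
move_arm(motion=[1,-0.3,-3,0,0,1,-0.3,-3,0,0,1,-0.3,-3,0,0,1,-0.2,-1.5,0,0,1,0,-0.8,-1,0,1,0,0,-1,0,1,0,0,0,0,1,0,0,0,0])

```text
t: 7.45
ee_pos: [0.5186, -0.2097, 0.1577]
tool_rot: [-0.0, 0.995, 0.102, -0.001]
ft_force: [0.2, 1.1, -2.8]
width: 0.0104
```

```bash
python3 - <<'E'
from h import *
import pickle
c=calibration("wrist");b=save("wrist","w4");pickle.dump(c,open("pics/w4.pkl","wb"));cv2.imwrite('pics/w4.png',b[:,:,::-1])
o=get_obs();q=o["tool_rot"];print(o['ee_pos'],o['ft_force'],o['width'],np.degrees(2*np.arctan2(q[2],q[1])))
E
```

```text
[ 0.51882257 -0.20988754  0.15817796] [ 0.71921944 -0.09564263 -3.11816824] 0.01091356927414207 11.714938160960966
```

View pics/w4.png

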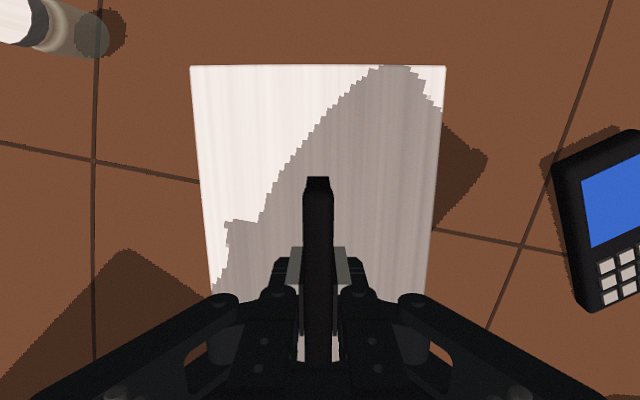

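Request:
move_arm(motion=[1,0.05,-0.15,-1,0,1,0,0,-1,0,1,0,0,-1,0,1,0,0,-1,0,1,0,0,-0.7,0,1,0,0,0,0,1,0,0,-0.3,0,1,0,0,-0.2,0,1,0,0,-0.2,0,1,0,0,0,0])

```text
t: 8.5
ee_pos: [0.5191, -0.2123, 0.1042]
tool_rot: [-0.0, 0.995, 0.101, -0.0]
ft_force: [-0.1, 0.6, -3.6]
width: 0.0106
```

Request:
move_arm(motion=[1,0,0,-0.2,0,1,0,0,-0.1,0,1,0,0,-0.1,0,1,0,0,0,0])

```text
t: 8.9
ee_pos: [0.5191, -0.2123, 0.1002]
tool_rot: [-0.0, 0.995, 0.101, -0.0]
ft_force: [-0.2, -0.5, -3.4]
width: 0.011
```

Request:
move_arm(motion=[1,0,0.05,-0.1,0,1,0,0,-0.1,0,1,0,0,-0.05,0,1,0,0,0,0])

```text
t: 9.3
ee_pos: [0.5191, -0.2118, 0.0977]
tool_rot: [-0.0, 0.995, 0.101, -0.0]
ft_force: [0.2, -0.3, -3.2]
width: 0.0113
```

Request:
move_arm(motion=[1,0,0,-0.1,0,1,0,0,-0.05,0,1,0,0,0,0])

```text
t: 9.6
ee_pos: [0.5192, -0.2118, 0.0964]
tool_rot: [0.0, 0.995, 0.102, 0.0]
ft_force: [-0.9, 0.5, -1.1]
width: 0.0105
```

Request:
move_arm(motion=[1,0,0,-0.05,0,1,0,0,0,0])

```text
t: 9.8
ee_pos: [0.5192, -0.2118, 0.0963]
tool_rot: [0.0, 0.995, 0.102, 0.0]
ft_force: [-3.2, 1.4, 4.8]
width: 0.011
```

```bash
python3 - <<'E'
from h import *
b=save("scene","s5")[170:350,100:330]
cv2.imwrite('pics/s5.png',cv2.resize(b[:,:,::-1],None,fx=3,fy=3,interpolation=cv2.INTER_CUBIC))
print(get_obs()['ft_force'],get_obs()['wrist_torque'])
E
```

```text
[-2.7900374   0.87563113  5.28683488] [ 0.22357282  0.49928384 -0.01726911]
```

View pics/s5.png

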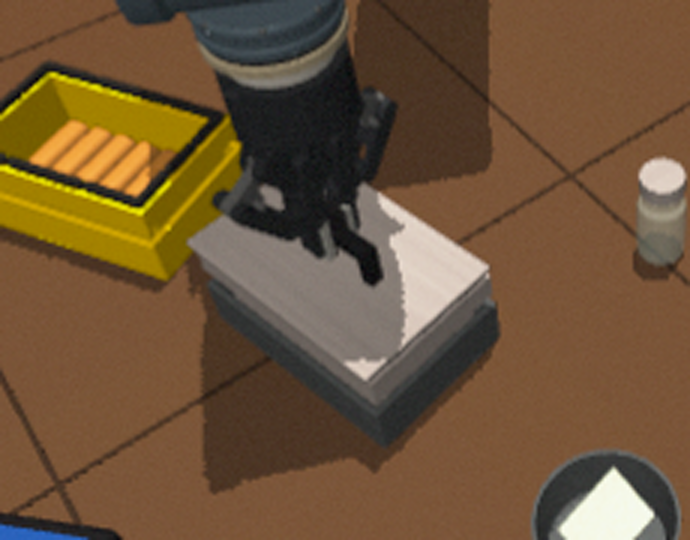

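The lid sits level on the seal, centred, with its plug in the mouth. I'll release it and rise.

Request:
move_arm(motion=[-1,0,0,0.05,0,-1,0,0,0,0,-1,0,0,0,0,-1,0,0,0,0,-1,0,0,0,0,-1,0,0,0,0,-1,-0.5,-0.1,2,0,-1,-1.5,-0.3,3,0,-1,-1.5,-0.3,3,0,-1,-1.5,-0.3,3,0])

```text
t: 10.85
ee_pos: [0.4685, -0.2218, 0.2073]
tool_rot: [-0.0, 0.995, 0.102, -0.0]
ft_force: [-0.0, -0.8, 0.2]
width: 0.0852
```

Request:
move_arm(motion=[1,0,0,0,0,1,0,0,0,0,1,0,0,0,0,1,0,0,0,0,1,0,0,0,0,1,0,0,0,0])

```text
t: 11.45
ee_pos: [0.4692, -0.2216, 0.2057]
tool_rot: [-0.0, 0.995, 0.102, -0.0]
ft_force: [-0.7, 0.0, 0.3]
width: -0.0001
```

```bash
python3 - <<'E'
from h import *
import pickle
c=calibration("wrist");b=save("wrist","w6");pickle.dump(c,open("pics/w6.pkl","wb"));cv2.imwrite('pics/w6.png',b[:,:,::-1])
o=get_obs();print(o['ee_pos'],o['ft_force'],o['width'])
E
```

```text
[ 0.46917897 -0.22165621  0.2058927 ] [ 0.38057542 -0.42620046  0.3278427 ] -0.00015969764422559094
```

View pics/w6.png

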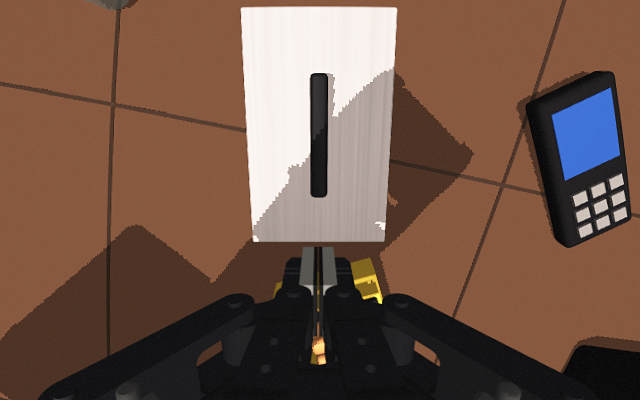

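The lid lies square, with corners at (241,8), (397,8), (385,242) and (253,242), and it covers the pan fully.

```bash
python3 - <<'E'
from h import *
import pickle
c=pickle.load(open('pics/w6.pkl','rb'))
P=onplane(c,[(240.5,8),(397,8),(385,242.5),(252.5,242.5)],.086);m=P.mean(0);print(m.round(4))
for a,b in((3,0),(2,1),(3,2),(0,1)): d=P[b]-P[a];print(np.linalg.norm(d).round(4),np.degrees(np.arctan2(d[1],d[0])).round(2))
t=get_obs()['ee_pos'];m=np.array([.518,-.2125])
a=np.radians(11.8);R=np.array([[np.cos(a),-np.sin(a)],[np.sin(a),np.cos(a)]])
p=t[:2]
for s in((-76,-44),(76,44),(76,-44),(-76,44),(0,-44),(0,44),(-76,0),(76,0)):
    q=m+R@np.array(s)/1000;print(s,q.round(4),"from prev cm",((q-p)*100).round(2));p=q
E
```

```text
[ 0.5178 -0.2131  0.086 ]
0.1789 11.53
0.1788 11.88
0.1119 -78.31
0.1109 -78.35
(-76, -44) [ 0.4526 -0.2711] from prev cm [-1.66 -4.95]
(76, 44) [ 0.5834 -0.1539] from prev cm [13.08 11.72]
(76, -44) [ 0.6014 -0.24  ] from prev cm [ 1.8  -8.61]
(-76, 44) [ 0.4346 -0.185 ] from prev cm [-16.68   5.51]
(0, -44) [ 0.527  -0.2556] from prev cm [ 9.24 -7.06]
(0, 44) [ 0.509  -0.1694] from prev cm [-1.8   8.61]
(-76, 0) [ 0.4436 -0.228 ] from prev cm [-6.54 -5.86]
(76, 0) [ 0.5924 -0.197 ] from prev cm [14.88  3.11]
```

Request:
move_arm(motion=[1,-0.5,-1.3,-2,0,1,-0.4,-1.2,-2.5,0,1,-0.4,-1.2,-3,0,1,-0.4,-1.2,-2.1,0,1,0,0,-1.0,0,1,0,0,-0.5,0,1,0,0,-0.1,0,1,0,0,-0.1,0,1,0,0,-0.05,0,1,0,0,-0.05,0])

```text
t: 12.5
ee_pos: [0.4525, -0.2708, 0.0929]
tool_rot: [0.0, 0.995, 0.102, 0.0]
ft_force: [-0.1, -0.1, -0.1]
width: 0.0001
```

Request:
move_arm(motion=[1,0,0,-0.05,0,1,0,0,-0.05,0,1,0,0,-0.05,0,1,0,0,-0.05,0])

```text
t: 12.9
ee_pos: [0.4522, -0.2708, 0.0903]
tool_rot: [0.0, 0.995, 0.102, 0.0]
ft_force: [-0.0, -0.3, 0.1]
width: 0.0003
```

Request:
move_arm(motion=[1,0,0,-0.1,0,1,0,0,-0.1,0,1,0,0,-0.1,0,1,0,0,-0.1,0,1,0,0,-0.05,0,1,0,0,-0.05,0])

```text
t: 13.5
ee_pos: [0.4522, -0.2708, 0.0858]
tool_rot: [0.0, 0.995, 0.102, -0.0]
ft_force: [-4.0, 2.5, 9.6]
width: -0.0001
```

Request:
move_arm(motion=[1,0,0,-0.05,0,1,0,0,-0.05,0,1,0,0,-0.05,0,1,0,0,-0.05,0])

```text
t: 13.9
ee_pos: [0.4522, -0.271, 0.0843]
tool_rot: [0.0, 0.995, 0.102, 0.0]
ft_force: [-5.2, 1.9, 15.9]
width: 0.0001
```

Request:
move_arm(motion=[1,0,0,-0.1,0,1,0,0,-0.05,0,1,0,0,-0.05,0,1,0,0,-0.05,0,1,0,0,-0.05,0])

```text
t: 14.4
ee_pos: [0.4523, -0.2712, 0.0816]
tool_rot: [0.001, 0.995, 0.102, 0.0]
ft_force: [-6.4, 0.1, 17.9]
width: 0.0001
```

Request:
move_arm(motion=[1,0,0,-0.05,0,1,0,0,-0.05,0,1,0,0,-0.05,0])

```text
t: 14.7
ee_pos: [0.4524, -0.2712, 0.0805]
tool_rot: [0.0, 0.995, 0.102, 0.0]
ft_force: [-8.5, 3.1, 26.4]
width: -0.0
```

Request:
move_arm(motion=[1,0,0,-0.05,0,1,0,0,0,0])

```text
t: 14.9
ee_pos: [0.4524, -0.2712, 0.0804]
tool_rot: [0.0, 0.995, 0.102, 0.0]
ft_force: [-9.0, 4.2, 29.6]
width: -0.0
```

Request:
move_arm(motion=[1,0,0,0.5,0,1,0,0,1.2,0,1,3,0.6,0,0,1,4.5,0.9,0,0,1,4.5,0.9,0,0,1,2.9,0.7,0,0,1,0,0,-0.3,0,1,0,0,-0.2,0,1,0,0,-0.1,0,1,0,0,-0.1,0])

```text
t: 15.9
ee_pos: [0.6004, -0.2402, 0.0884]
tool_rot: [-0.0, 0.995, 0.101, -0.0]
ft_force: [-0.2, 0.8, -0.3]
width: -0.0001
```

Request:
move_arm(motion=[1,0,0,-0.1,0,1,0,0,-0.05,0,1,0,0,-0.05,0,1,0,0,-0.05,0,1,0,0,-0.05,0,1,0,0,-0.05,0])

```text
t: 16.5
ee_pos: [0.6012, -0.2398, 0.0853]
tool_rot: [0.0, 0.995, 0.102, 0.0]
ft_force: [-3.2, -0.1, 6.3]
width: -0.0003
```

Request:
move_arm(motion=[1,0,0,-0.05,0,1,0,0,-0.05,0,1,0,0,-0.05,0,1,0,0,-0.05,0,1,0,0,-0.05,0,1,0,0,-0.05,0,1,0,0,-0.05,0,1,0,0,-0.05,0,1,0,0,-0.05,0])

```text
t: 17.4
ee_pos: [0.6016, -0.2402, 0.0822]
tool_rot: [0.001, 0.995, 0.102, 0.001]
ft_force: [-5.5, 1.0, 17.0]
width: 0.0003
```

Request:
move_arm(motion=[1,0,0,-0.05,0,1,0,0,-0.05,0,1,0,0,-0.05,0,1,0,0,-0.05,0])

```text
t: 17.8
ee_pos: [0.6017, -0.2401, 0.0808]
tool_rot: [0.001, 0.995, 0.102, 0.001]
ft_force: [-8.0, 2.3, 22.9]
width: -0.0001
```

Request:
move_arm(motion=[1,0,0,-0.05,0,1,0,0,-0.05,0,1,0,0,0,0])

```text
t: 18.1
ee_pos: [0.6017, -0.2401, 0.0805]
tool_rot: [0.001, 0.995, 0.102, 0.001]
ft_force: [-10.6, 3.4, 27.5]
width: -0.0002
```

Request:
move_arm(motion=[1,0,0,0.5,0,1,0,0,1.2,0,1,-0.6,2.9,0,0,1,-0.6,2.9,0,0,1,-0.6,2.8,0,0,1,0,0,-0.3,0,1,0,0,-0.2,0,1,0,0,-0.1,0,1,0,0,-0.1,0,1,0,0,-0.05,0])

```text
t: 19.1
ee_pos: [0.5832, -0.1545, 0.0866]
tool_rot: [-0.0, 0.995, 0.101, -0.0]
ft_force: [-0.0, -0.0, 0.1]
width: 0.0
```

Request:
move_arm(motion=[1,0,0,-0.05,0,1,0,0,-0.05,0,1,0,0,-0.05,0,1,0,0,-0.05,0,1,0,0,-0.05,0,1,0,0,-0.05,0,1,0,0,-0.05,0,1,0,0,-0.05,0,1,0,0,-0.05,0])

```text
t: 20.0
ee_pos: [0.5834, -0.1541, 0.0839]
tool_rot: [0.0, 0.995, 0.102, 0.0]
ft_force: [-5.9, 1.1, 17.6]
width: 0.0006
```

Request:
move_arm(motion=[1,0,0,-0.05,0,1,0,0,-0.05,0,1,0,0,-0.05,0,1,0,0,-0.05,0,1,0,0,-0.05,0,1,0,0,-0.05,0])

```text
t: 20.6
ee_pos: [0.5834, -0.154, 0.0811]
tool_rot: [0.0, 0.995, 0.102, 0.0]
ft_force: [-6.7, 1.7, 18.8]
width: 0.0
```

Request:
move_arm(motion=[1,0,0,-0.05,0,1,0,0,-0.05,0,1,0,0,-0.05,0,1,0,0,0,0])

```text
t: 21.0
ee_pos: [0.5835, -0.1541, 0.0803]
tool_rot: [0.0, 0.995, 0.102, 0.0]
ft_force: [-10.8, 3.3, 26.9]
width: -0.0001
```

Request:
move_arm(motion=[1,0,0,0.5,0,1,0,0,1.2,0,1,-3,-0.6,0,0,1,-4.5,-0.9,0,0,1,-4.5,-1.0,0,0,1,-2.9,-0.6,0,0,1,0,0,-0.3,0,1,0,0,-0.2,0,1,0,0,-0.1,0,1,0,0,-0.05,0])

```text
t: 22.0
ee_pos: [0.435, -0.1847, 0.0882]
tool_rot: [0.0, 0.995, 0.102, 0.0]
ft_force: [-0.2, -0.0, -0.1]
width: 0.0
```

Request:
move_arm(motion=[1,0,0,-0.05,0,1,0,0,-0.05,0,1,0,0,-0.05,0,1,0,0,-0.05,0,1,0,0,-0.05,0,1,0,0,-0.05,0,1,0,0,-0.05,0,1,0,0,-0.05,0,1,0,0,-0.05,0,1,0,0,-0.05,0])

```text
t: 23.0
ee_pos: [0.4342, -0.1848, 0.0836]
tool_rot: [-0.0, 0.995, 0.101, 0.0]
ft_force: [-2.2, 1.4, 7.6]
width: -0.0002
```

Request:
move_arm(motion=[1,0,0,-0.05,0,1,0,0,-0.05,0,1,0,0,-0.05,0,1,0,0,-0.05,0,1,0,0,-0.05,0])

```text
t: 23.5
ee_pos: [0.4341, -0.1847, 0.0817]
tool_rot: [-0.0, 0.995, 0.102, -0.0]
ft_force: [-6.2, 3.7, 18.8]
width: -0.0001
```

Request:
move_arm(motion=[1,0,0,-0.05,0,1,0,0,-0.05,0,1,0,0,-0.05,0,1,0,0,-0.05,0,1,0,0,0,0])

```text
t: 24.0
ee_pos: [0.4341, -0.1848, 0.08]
tool_rot: [0.0, 0.995, 0.102, 0.0]
ft_force: [-6.9, 3.9, 23.0]
width: 0.0
```

Request:
move_arm(motion=[1,0,0,-0.05,0,1,0,0,0,0])

```text
t: 24.2
ee_pos: [0.4342, -0.1848, 0.08]
tool_rot: [0.0, 0.995, 0.102, 0.0]
ft_force: [-9.3, 5.1, 31.2]
width: -0.0003
```

Request:
move_arm(motion=[1,0,0,0.5,0,1,0,0,1.2,0,1,1.8,0.4,0,0,1,3.7,0.8,0,0,1,1.9,0.4,0,0,1,0,0,-0.5,0,1,0,0,-0.2,0,1,0,0,-0.1,0,1,0,0,-0.1,0,1,0,0,-0.1,0])

```text
t: 25.2
ee_pos: [0.5078, -0.169, 0.0854]
tool_rot: [0.0, 0.995, 0.101, -0.0]
ft_force: [0.5, 0.2, -1.0]
width: 0.0001
```

Request:
move_arm(motion=[1,0,0,-0.1,0,1,0,0,-0.05,0,1,0,0,-0.05,0,1,0,0,-0.05,0,1,0,0,-0.05,0,1,0,0,-0.05,0,1,0,0,-0.05,0,1,0,0,-0.05,0])

```text
t: 26.0
ee_pos: [0.5082, -0.1688, 0.0809]
tool_rot: [0.0, 0.995, 0.102, 0.0]
ft_force: [-1.3, 0.5, 6.2]
width: -0.0001
```

Side middle +y.

Request:
move_arm(motion=[1,0,0,-0.05,0,1,0,0,-0.05,0,1,0,0,-0.05,0,1,0,0,-0.05,0,1,0,0,0,0])

```text
t: 26.5
ee_pos: [0.5082, -0.1688, 0.0801]
tool_rot: [0.0, 0.995, 0.102, 0.0]
ft_force: [-6.4, 3.2, 19.5]
width: -0.0001
```

Request:
move_arm(motion=[1,0,0,-0.05,0,1,0,0,0,0])

```text
t: 26.7
ee_pos: [0.5083, -0.1688, 0.0801]
tool_rot: [0.0, 0.995, 0.102, 0.0]
ft_force: [-9.3, 3.4, 25.3]
width: 0.0001
```

Request:
move_arm(motion=[1,0,0,0.5,0,1,0,0,0.9,0,1,3.5,0.7,0,0,1,3.9,0.8,0,0,1,0.4,-2.1,0,0,1,0.5,-2.2,0,0,1,0,0,-0.4,0,1,0,0,-0.2,0,1,0,0,-0.1,0,1,0,0,-0.1,0])

```text
t: 27.7
ee_pos: [0.591, -0.1961, 0.0843]
tool_rot: [-0.0, 0.995, 0.102, -0.0]
ft_force: [-0.4, -0.2, -0.3]
width: 0.0002
```

Request:
move_arm(motion=[1,0,0,-0.1,0,1,0,0,-0.05,0,1,0,0,-0.05,0,1,0,0,-0.05,0,1,0,0,-0.05,0,1,0,0,-0.05,0,1,0,0,-0.05,0])

```text
t: 28.4
ee_pos: [0.5913, -0.1968, 0.0806]
tool_rot: [0.0, 0.995, 0.101, 0.0]
ft_force: [-2.5, 0.3, 5.1]
width: -0.0
```

Request:
move_arm(motion=[1,0,0,-0.05,0,1,0,0,-0.05,0,1,0,0,-0.05,0,1,0,0,-0.05,0,1,0,0,-0.05,0,1,0,0,0,0])

```text
t: 29.0
ee_pos: [0.5913, -0.1969, 0.0801]
tool_rot: [0.0, 0.995, 0.102, 0.0]
ft_force: [-9.7, 3.9, 23.8]
width: -0.0
```

Request:
move_arm(motion=[1,0,0,0.5,0,1,0,0,0.9,0,1,0.4,-2.1,0,0,1,0.5,-2.2,0,0,1,-3.7,-0.8,0,0,1,-3.7,-0.8,0,0,1,0,0,-0.4,0,1,0,0,-0.2,0,1,0,0,-0.1,0,1,0,0,-0.1,0])

```text
t: 30.0
ee_pos: [0.527, -0.2556, 0.0838]
tool_rot: [0.0, 0.995, 0.102, 0.0]
ft_force: [0.2, 0.7, 0.2]
width: 0.0001
```

Request:
move_arm(motion=[1,0,0,-0.1,0,1,0,0,-0.05,0,1,0,0,-0.05,0,1,0,0,-0.05,0,1,0,0,-0.05,0,1,0,0,-0.05,0,1,0,0,-0.05,0])

```text
t: 30.7
ee_pos: [0.5263, -0.2558, 0.0802]
tool_rot: [0.0, 0.995, 0.102, 0.0]
ft_force: [-3.7, 1.7, 10.0]
width: -0.0002
```

Side middle −y, then −x middle.

Request:
move_arm(motion=[1,0,0,-0.05,0,1,0,0,-0.05,0,1,0,0,-0.05,0,1,0,0,-0.05,0,1,0,0,0,0])

```text
t: 31.2
ee_pos: [0.5263, -0.2559, 0.08]
tool_rot: [0.0, 0.995, 0.102, 0.0]
ft_force: [-9.6, 4.2, 25.8]
width: -0.0002
```

Request:
move_arm(motion=[1,0,0,0.5,0,1,0,0,0.9,0,1,-3.7,-0.8,0,0,1,-3.7,-0.8,0,0,1,-0.4,2.1,0,0,1,-0.5,2.2,0,0,1,0,0,-0.4,0,1,0,0,-0.2,0,1,0,0,-0.1,0,1,0,0,-0.1,0])

```text
t: 32.2
ee_pos: [0.4434, -0.2294, 0.0837]
tool_rot: [0.0, 0.995, 0.101, 0.0]
ft_force: [0.3, 0.1, 0.5]
width: -0.0002
```

Request:
move_arm(motion=[1,0,0,-0.1,0,1,0,0,-0.05,0,1,0,0,-0.05,0,1,0,0,-0.05,0,1,0,0,-0.05,0,1,0,0,-0.05,0,1,0,0,-0.05,0])

```text
t: 32.9
ee_pos: [0.4432, -0.2288, 0.0801]
tool_rot: [0.0, 0.995, 0.102, 0.0]
ft_force: [-3.4, 0.7, 11.1]
width: -0.0005
```

Request:
move_arm(motion=[1,0,0,-0.05,0,1,0,0,-0.05,0,1,0,0,-0.05,0,1,0,0,0,0])

```text
t: 33.3
ee_pos: [0.4433, -0.2289, 0.0799]
tool_rot: [0.0, 0.995, 0.102, 0.0]
ft_force: [-8.6, 4.1, 26.6]
width: -0.0001
```

Second round of the corners.

Request:
move_arm(motion=[1,0,0,0.5,0,1,0,0,0.9,0,1,0.4,-2.1,0,0,1,0.5,-2.2,0,0,1,0,0,-0.4,0,1,0,0,-0.3,0,1,0,0,-0.2,0,1,0,0,-0.1,0,1,0,0,-0.1,0,1,0,0,-0.05,0])

```text
t: 34.3
ee_pos: [0.4522, -0.2715, 0.0808]
tool_rot: [-0.0, 0.995, 0.102, -0.0]
ft_force: [-0.1, 0.1, 0.6]
width: -0.0002
```

Request:
move_arm(motion=[1,0,0,-0.05,0,1,0,0,-0.05,0,1,0,0,-0.05,0,1,0,0,-0.05,0,1,0,0,0,0])

```text
t: 34.8
ee_pos: [0.4523, -0.2718, 0.08]
tool_rot: [0.0, 0.995, 0.102, 0.0]
ft_force: [-4.6, 4.2, 16.7]
width: -0.0
```

Request:
move_arm(motion=[1,0,0,0.5,0,1,0,0,0.9,0,1,3,0.6,0,0,1,4.5,0.9,0,0,1,4.5,0.9,0,0,1,2.9,0.7,0,0,1,0,0,-0.5,0,1,0,0,-0.3,0,1,0,0,-0.2,0,1,0,0,-0.1,0])

```text
t: 35.8
ee_pos: [0.6003, -0.2411, 0.0817]
tool_rot: [-0.0, 0.995, 0.101, -0.0]
ft_force: [0.1, -0.1, 0.1]
width: 0.0
```

Request:
move_arm(motion=[1,0,0,-0.05,0,1,0,0,-0.05,0,1,0,0,-0.05,0,1,0,0,-0.05,0,1,0,0,-0.05,0,1,0,0,0,0])

```text
t: 36.4
ee_pos: [0.6011, -0.2409, 0.0801]
tool_rot: [0.0, 0.995, 0.102, 0.0]
ft_force: [-3.9, 0.7, 7.3]
width: 0.0004
```

Request:
move_arm(motion=[1,0,0,-0.05,0,1,0,0,-0.05,0,1,0,0,-0.05,0,1,0,0,-0.05,0,1,0,0,0,0])

```text
t: 36.9
ee_pos: [0.6012, -0.241, 0.08]
tool_rot: [0.0, 0.995, 0.102, 0.0]
ft_force: [-10.9, 4.0, 24.7]
width: -0.0002
```

Request:
move_arm(motion=[1,0,0,0.5,0,1,0,0,0.9,0,1,-0.6,2.9,0,0,1,-0.6,2.9,0,0,1,-0.6,2.8,0,0,1,0,0,-0.5,0,1,0,0,-0.3,0,1,0,0,-0.2,0,1,0,0,-0.1,0,1,0,0,-0.05,0])

```text
t: 37.9
ee_pos: [0.5833, -0.1557, 0.0801]
tool_rot: [0.0, 0.995, 0.101, 0.0]
ft_force: [-3.5, -0.6, 8.3]
width: -0.0
```

Request:
move_arm(motion=[1,0,0,-0.05,0,1,0,0,-0.05,0,1,0,0,-0.05,0,1,0,0,-0.05,0,1,0,0,0,0])

```text
t: 38.4
ee_pos: [0.5834, -0.1557, 0.08]
tool_rot: [0.0, 0.995, 0.101, 0.0]
ft_force: [-10.2, 1.7, 23.4]
width: -0.0003
```

Request:
move_arm(motion=[1,0,0,0.5,0,1,0,0,0.9,0,1,-3,-0.6,0,0,1,-4.5,-0.9,0,0,1,-4.5,-1.0,0,0,1,-2.9,-0.6,0,0,1,0,0,-0.5,0,1,0,0,-0.3,0,1,0,0,-0.1,0,1,0,0,-0.05,0])

```text
t: 39.4
ee_pos: [0.435, -0.1857, 0.0821]
tool_rot: [0.0, 0.995, 0.102, 0.0]
ft_force: [0.3, 0.0, 0.1]
width: 0.0004
```

Request:
move_arm(motion=[1,0,0,-0.05,0,1,0,0,-0.05,0,1,0,0,-0.05,0,1,0,0,-0.05,0,1,0,0,-0.05,0,1,0,0,-0.05,0,1,0,0,-0.05,0,1,0,0,0,0])

```text
t: 40.2
ee_pos: [0.4343, -0.1858, 0.08]
tool_rot: [0.0, 0.995, 0.102, 0.0]
ft_force: [-5.3, 3.4, 20.9]
width: -0.0
```

Request:
move_arm(motion=[1,0,0,0.5,0,1,0,0,0.9,0,1,0.6,-2.9,0,0,1,0.6,-2.9,0,0,1,0.6,-2.8,0,0,1,0,0,-0.5,0,1,0,0,-0.3,0,1,0,0,-0.2,0,1,0,0,-0.1,0,1,0,0,-0.05,0])

```text
t: 41.2
ee_pos: [0.4521, -0.2712, 0.0813]
tool_rot: [-0.0, 0.995, 0.102, -0.0]
ft_force: [-0.7, -1.0, -0.1]
width: 0.0001
```

Request:
move_arm(motion=[1,0,0,-0.05,0,1,0,0,-0.05,0,1,0,0,-0.05,0,1,0,0,-0.05,0,1,0,0,-0.05,0,1,0,0,0,0])

```text
t: 41.8
ee_pos: [0.4523, -0.2718, 0.08]
tool_rot: [0.0, 0.995, 0.102, 0.0]
ft_force: [-4.7, 3.8, 17.7]
width: 0.0001
```

Request:
move_arm(motion=[1,0,0,0.5,0,1,0,0,1,0,1,-2,0,3,0,1,-2,0,4,0,1,-2,-2,4,0,1,-2,-4,4,0,1,-2,-4,2,0,1,-2,-4,0,0,1,0,0,0,0,1,0,0,0,0])

```text
t: 42.8
ee_pos: [0.335, -0.4054, 0.2573]
tool_rot: [-0.0, 0.995, 0.101, 0.0]
ft_force: [-0.2, 0.5, -0.1]
width: -0.0004
```

```bash
python3 - <<'E'
from h import *
a=save("scene","s9");t=save("top","t9")
x=cv2.resize(a[170:350,100:330],None,fx=3,fy=3,interpolation=cv2.INTER_CUBIC)[:,:,::-1]
cv2.imwrite('pics/s9.png',x)
t0=np.load('pics/top0.npy');d=cv2.absdiff(t,t0).max(2)>40
print({n:int(d[y0:y1,x0:x1].sum()) for n,(x0,y0,x1,y1) in dict(shaker=(338,163,356,180),mug=(330,108,362,142),copper=(282,90,322,140),dark=(388,88,418,140),bottle=(198,168,224,192),ylid=(198,205,254,274)).items()})
print(get_obs()['ee_pos'],get_obs()['t'])
E
```

```text
{'shaker': 0, 'mug': 0, 'copper': 0, 'dark': 0, 'bottle': 0, 'ylid': 0}
[ 0.33576835 -0.40430501  0.25710801] 42.9
```

View pics/s9.png

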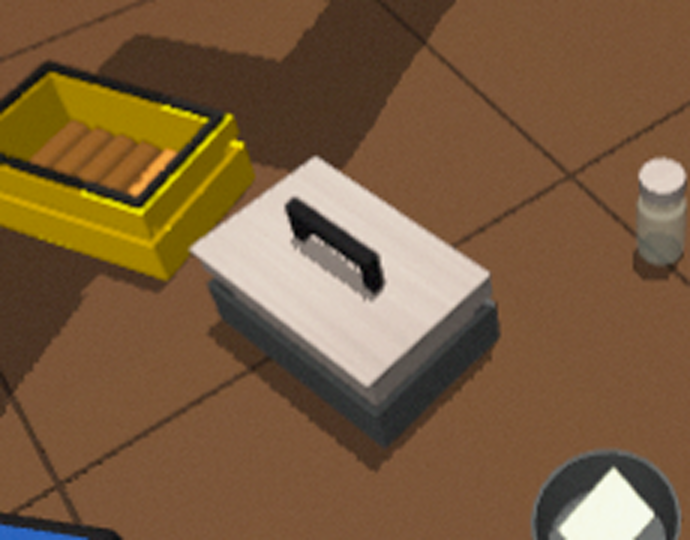

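The lid is on squarely and flush all round, and none of the bystanders has moved. I'll hand it in.

```bash
python3 -c "
from station import *
print(close_job())"
```

```text
the job is handed in; nothing more can be done
None
```

The steel lid is on the biscotti pan and pressed fully home all the way round. I handed the job in at about 43 s of the 72 s allowed.

I carried the lid over by its bar, set it squarely on the seal and let go. With the fingers shut, I pressed the four corners, then the four side middles, then the corners again.

**Seating:** Every spot stopped dead at a measured 79.9 to 80.1 mm in its final press, against 80 mm for fully home. The last round of corners no longer moved under load.

**Forces:** The highest press reading was about 31 N. The second presses on corner0 reached only 17 to 18 N, but that corner had already taken about 30 N in the first round.

**Last pictures:** The scene picture shows the lid flush and square on the pan with the gripper clear. Comparing top pictures from before and after showed no change at the shaker, mug, both pots, bottle or yellow lid.

**Disagreement:** The first top-camera estimate of the pan was about 8 mm off, because its side wall was in the mask. I used the wrist-camera measurement instead.

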